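# Pin the gate of the glass caddy

### The arm

A 6-joint arm with a two-finger parallel gripper is mounted at the origin on the work surface. World frame = base frame: x ahead of the robot, y to its left, z up, the work surface at z = 0. Lengths are in m, angles in rad, forces in N, time in s.
With the tool pointing down it reaches from about 0.375 to 0.9 m from the base axis. Payload 3.1 kg.
Tool frame: the origin (TCP) lies where the fingers leave the gripper's body, on its centre line; the fingertips stand 73 mm ahead of it and the grasp point (between the pads) lies 54 mm ahead of it; z points along the fingers, y is the line along which they close (so a half turn about z gives the same grasp; the last joint's range is limited). The gripper opens to 85 mm and grips with 20 to 120 N. Pads are 22 mm wide; open, the fingers measure 114 mm over their backs; the gripper's body (76 mm by 85 mm) begins 54 mm behind the grasp point. The pads swing forward as they close: fully open they stand 13 mm farther back than shut.
Start: joints at [1.103, 0.527, 1.433, -0, 1.181, -0.178], TCP at [0.179, 0.599, 0.304] pointing down, gripper open.
Joint ranges: [-3.08, 3.08], [-0.75, 2.2], [0.22, 2.44], [-1.43, 4.57], [0, 2.65], [-2.85, 2.85]. Speed limits (rad/s): [2.79, 2.79, 3.14, 3.14, 3.14, 3.14].

### API

Orientations are given as a unit quaternion [x, y, z, w].
In Python, from station import manip gives the robot as it stands.
- The arm moves only by the shell command python3 -m crank 'ROWS' [FORCE]. ROWS is JSON, a list of rows, each an object with "dp": the shift along the tool's x, y, z normalised to -1 to 1, where 1 is 50 cm, a list of three; "delta_rot": the turn, a rotation vector about the tool's x, y, z normalised to -1 to 1, where 1 is 2 pi rad, a list of three; "fingers": the opening, from -1 (shut) to 1 (fully open). A call has 1 to 12 rows; each row shifts and turns the commanded pose from where the row before left it, along the tool's axes as they then stand; what a row does not reach is not made up. A row lasts 1/12 s, in which the tool goes at most 41.7 mm and 7.16 degrees, less where a joint would pass 70% of its speed; a pose out of reach is approached as far as the arm can. A call with a number of a shift or a turn outside -1 to 1 is refused whole. A call with a gripper value outside its range is refused whole. The fingers move at their own pace and stop on an object; FORCE is the grip in N (left out, the last holds). Time passes only in rows, so rows that do not move let the fingers close. It gives the time, the measured TCP pose, the force, the opening and the grip force at its end, in the units of the state.
- manip.sense(): the state, without advancing time (a new reading comes with each control period).
- manip.snapshot(name): name is "scene" or "top"; returns (picture, depth): 420x560x3 uint8, red, green, blue; 420x560 float32, m along the optical axis (not along the pixel's ray), 0 where there is no reading.
- manip.camera_model(name): a dict with "fx", "fy", "cx", "cy" (pixels), "origin" and "attitude" of the camera in the world. Camera axes: x right, y up, looking along -z (the intrinsics and any distortion apply to the point x, -y, -z); pixel columns grow to the right and rows downward; lengths in m; the calibration is good to about 2 mm. A picture is of the moment at which its call begins. camera_model takes no time and is no camera call.
- manip.sign_off(): hands the job in; it is judged then, once.
The state is a dict: "t": time; "q": joint angles; "qd": joint speeds; "tau": joint torques, N m; "tcp_pos": TCP position; "tool_rot": TCP orientation; "force": force on the tool from outside, world axes, zero at the start; "ft_torque": the same for the moment, N m; "finger_gap": opening from 0.0 (shut) to 1.0 (fully open); "gripper_force": force on a finger pad.
Only numpy, scipy, OpenCV 4.12 (cv2) and the standard library are available. Lean on these libraries where they do the work, as an engineer would, in place of code of your own. Each camera call takes 0.05 s, during which the arm holds its last target. There are 200 camera calls.

### The job

Swing the brass gate of the dark wooden glass caddy fully shut against its stop, so that the hole in its end lies over the hole in the caddy's corner bracket. Then take the pin with the black knob out of the pale wooden block (not one of the bottle stoppers), thread it down through both holes until it is fully home, and let go of it.

Things in the scene. Friction and masses are not known exactly. Their poses are not given: they have to be found in the camera images.
- gate (a joint): Brass gate of the caddy. Rad: 0 = shut against its stop, holes in line; grows as it swings out, anticlockwise from above; starts 0.5 to 0.9. Under 1 N at the post turns it; it stays put. Rail 10 mm thick, top 65 mm above the counter; upright hinge axis 210 mm from eye along eye's -x. Free end: 36 mm square knuckle, 18 mm thick, upright 18 mm hole, 210 mm from the hinge.
- gate_post (a point): Middle of the upright brass handle post on the gate: cylinder 16 mm in diameter, 40 mm tall, standing on the rail, 120 mm from the hinge axis; its middle is 85 mm above the counter. Pinch or push it from above. z is up, x runs along the gate from the hinge to the holed end. Walls 50 mm high and two loose tumblers 80 mm tall inside the caddy are 60 mm or more from the shut post.
- eye (a point): Fixed point of the 260 x 220 mm dark wooden caddy: on the axis of its corner hole, at the height of the shut gate knuckle's top (65 mm above the counter). Below it the steel lower knuckle, 36 mm square, 18 mm through hole, spans 18 to 45 mm above the counter. Both holes are countersunk to 24 mm on top. z up, x along the shut gate from hinge to hole, y out of the caddy (gate opens that way).
- pin_grip (a point): Middle of the pin's black knob (upright, 24 mm diameter, 40 mm tall; grasp it). Collar 32 mm wide, underside 25 mm below this point; steel shank 11 mm, tapered tip 77 mm below. z up. Starts in one of three holes 80 mm apart in a fixed pale block 240x66x70 mm, this point 95 mm above the counter; green and white stoppers stand in the others. 60 to 130 g. Seated: this point 25 mm above eye.

How it is judged:
On the way:
1. the gate is swung shut (within 0.06 rad of its stop) (value of joint gate below 0.06 rad), for 0.2 s.
At the end, for the whole second after the job is handed in: The gate is shut (within 0.06 rad of its stop) and the black-knobbed pin stands in both holes: upright within 10 degrees, its knob within 12 mm of the holes' axis, its collar within 8 mm of resting on the gate's knuckle (value of joint gate below 0.06 rad and horizontal distance between pin_grip and eye below 0.012 m and z of pin_grip in the frame of eye between 0.015 and 0.033 m and angle between pin_grip's own z axis and vertical below 0.18 rad); the robot touches nothing.
It also fails if it takes over 56 s, if anything falls off the work surface, if the arm or the gripper's body presses on something with over 40 N, if the wrist force passes 120 N, or if a joint passes its speed limit or range.

## Working session

There is one attempt and no reset: what is moved stays moved. The work goes in short steps, Python scripts to look and compute and a shell command to move; the robot and the scene stay as the last step left them, time stands still between calls to the robot, and variables do not carry over. Pictures are saved under pics/ and viewed, at most 10 in all, crops included, and the job is handed in when it is done.

```bash
ls; mkdir -p pics
cat > h.py <<'E'
import numpy as np, cv2
from scipy.spatial.transform import Rotation as R
from station import manip
def snap(n,f=None):
    im,d=manip.snapshot(n); np.savez('/tmp/%s.npz'%n,im=im,d=d)
    if f: cv2.imwrite('pics/'+f,im[:,:,::-1])
    return im,d
def load(n):
    z=np.load('/tmp/%s.npz'%n); return z['im'],z['d']
def cam(n):
    c=manip.camera_model(n); a=np.array(c['attitude'])
    return c,(R.from_quat(a).as_matrix() if a.size==4 else a.reshape(3,3)),np.array(c['origin'])
def ray(n,u,v):
    c,A,o=cam(n); u=np.asarray(u,float);v=np.asarray(v,float)
    p=np.stack([(u-c['cx'])/c['fx'],-(v-c['cy'])/c['fy'],-np.ones_like(u)],-1)
    return o,p@A.T
def plane(n,u,v,z):
    o,r=ray(n,u,v); return o+r*((z-o[2])/r[...,2])[...,None]
def cloud(n,d):
    v,u=np.mgrid[:420,:560]; o,r=ray(n,u,v); return o+r*d[...,None]
E
python3 - <<'E'
from h import *
for n in('scene','top'):
    snap(n,n+'0.png'); print(manip.camera_model(n))
print(manip.sense())
E
```

```text
pics
{'fx': 526.768390892462, 'fy': 526.768390892462, 'cx': 273.50295756431734, 'cy': 207.90028357876272, 'origin': array([ 1.12878099, -0.12506159,  0.84994916]), 'attitude': array([0.28550481, 0.18934766, 0.49827828, 0.79646294])}
{'fx': 466.3423860460853, 'fy': 466.3423860460853, 'cx': 272.22517928189524, 'cy': 218.8423621412159, 'origin': array([0.46110251, 0.12530343, 0.87113616]), 'attitude': array([-0.05044377,  0.04018568,  0.70660292, -0.70466507])}
{'t': 0.1, 'q': array([ 1.10250166e+00,  5.28398085e-01,  1.43374202e+00, -1.27441128e-05,
        1.18142820e+00, -1.78522343e-01]), 'qd': array([ 0.00160499, -0.00238865, -0.00373249, -0.0010129 ,  0.00022259,
       -0.00067201]), 'tau': array([-6.66707615e-05, -4.43310535e+01, -1.78586555e+01, -2.85365631e-04,
        3.96961783e-03, -8.15963062e-06]), 'tcp_pos': array([0.17834502, 0.59849902, 0.30302628]), 'tool_rot': array([ 1.44377315e-01,  9.89522216e-01, -9.38484922e-04, -3.08343205e-04]), 'force': array([ 0.03938628, -0.82613725, -1.18318075]), 'ft_torque': array([-0.02363231,  0.00424239, -0.00339496]), 'gripper_force': 0.0, 'finger_gap': 1.003434108900142}
```

View pics/scene0.png

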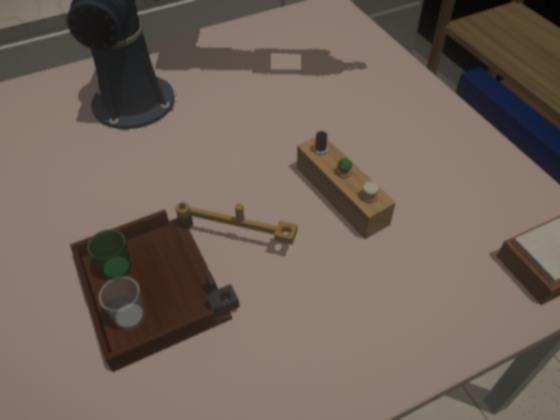

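View pics/top0.png

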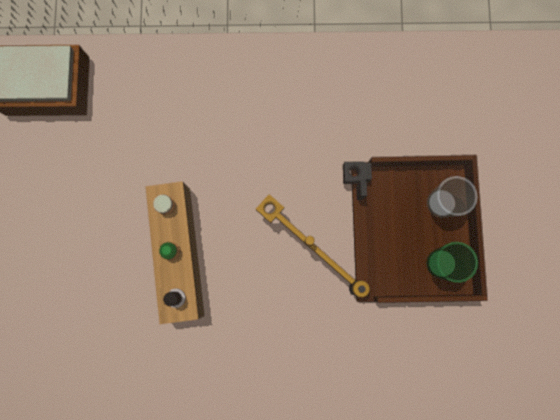

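The scene view shows the pin's black knob at (321,140), the gate post at (239,212), the knuckle at (286,231) and the corner bracket at (222,300). In the top view the knob is at (173,298), the post at (310,241), the knuckle at (269,209), the hinge at (361,289) and the bracket hole near (354,171).

Run:
```python
from h import *
im,d=load('top'); si,sd=load('scene')
P=lambda n,u,v,z:np.round(plane(n,u,v,z),4)
print('knuckle',P('top',269,209,.065),P('scene',286,231,.065))
print('hinge',P('top',361,289,.065),P('scene',183,208,.065))
print('post top',P('top',310,241,.105),P('scene',239,207,.105))
print('eye(45)',P('top',354,171,.045),P('scene',225,299,.045))
print('knob top',P('top',173,298,.115),P('scene',321,134,.115))
for n,D,I in(('top',d,im),('scene',sd,si)):
    X=cloud(n,D); h=cv2.cvtColor(I,cv2.COLOR_RGB2HSV)
    m=(h[...,0]>14)&(h[...,0]<30)&(h[...,1]>150)&(h[...,2]>90)&(X[...,2]>.05)&(X[...,2]<.075)&(D>0)
    m[:,:205]&=(n!='top')
    if n=='scene': m[:,300:]=0
    c,_=cv2.findContours(m.astype('uint8')*255,cv2.RETR_CCOMP,cv2.CHAIN_APPROX_NONE)
    print(n,m.sum(),[(len(k),cv2.boundingRect(k)) for k in c if len(k)>8])
    k=(X[...,2]>.104)&(X[...,2]<.125)&(h[...,2]<70)&(D>0)
    if n=='top': k[:,205:]=0
    p=X[k]; print('knob',k.sum(),p.min(0) if len(p) else'',p.max(0) if len(p) else '',np.median(p,0))
    cv2.imwrite('/tmp/%s.png'%n,I[:,:,::-1])
a=cv2.resize(im[140:310,230:400],None,fx=3,fy=3,interpolation=cv2.INTER_CUBIC)
b=cv2.resize(im[250:335,130:215],None,fx=3.5,fy=3.5,interpolation=cv2.INTER_CUBIC)
o=np.zeros((510,800,3),'uint8'); o[:510,:510]=a; o[:290,510:800]=b[:290,:290]
o=np.clip(o.astype(float)*1.8,0,255).astype('uint8')
cv2.imwrite('pics/crop0.png',o[:,:,::-1])
```

```text
knuckle [0.5825 0.1425 0.065 ] [0.5891 0.1444 0.065 ]
hinge [ 0.4439 -0.0143  0.065 ] [ 0.4491 -0.0107  0.065 ]
post top [0.523  0.0743 0.105 ] [0.5278 0.0776 0.105 ]
eye(45) [ 0.6542 -0.0106  0.045 ] [ 0.6621 -0.0108  0.045 ]
knob top [0.4311 0.2957 0.115 ] [0.4298 0.3042 0.115 ]
top 856 [(44, (353, 280, 17, 17)), (24, (357, 284, 10, 10)), (93, (311, 245, 44, 39)), (114, (257, 196, 49, 45)), (37, (263, 201, 14, 14))]
knob 161 [0.41996162 0.28876259 0.10448207] [0.44067016 0.31048965 0.11864196] [0.42959782 0.29880059 0.11429075]
scene 0 []
knob 536 [ 0.00256886 -0.06239402  0.10420659] [0.51142645 0.31284456 0.12499755] [0.05924339 0.00747339 0.11470518]
```

View pics/crop0.png

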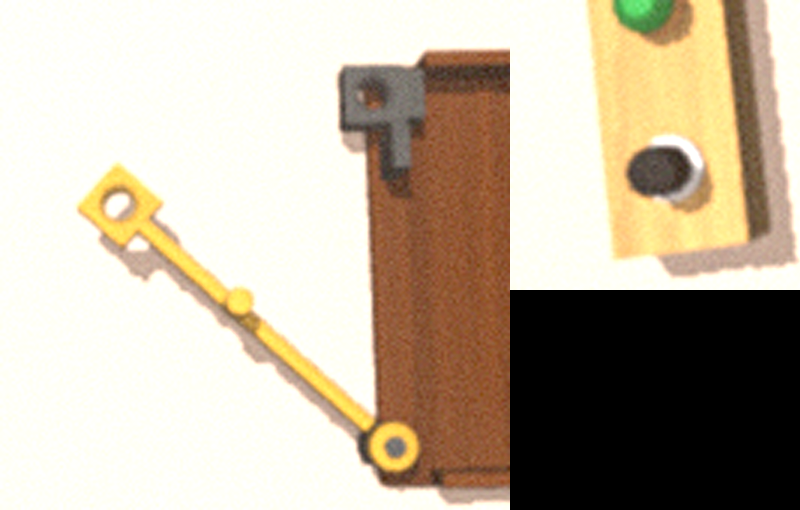

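The crop confirms the geometry: knuckle hole at crop (118,204), hinge (395,446), bracket hole (373,95), knob top (658,170). The sizes check out: knuckle to hinge is 0.209 m and hinge to eye is 0.210 m. The two cameras still disagree by about 6 mm, so I'll refine the scene pixels.

Run:
```python
from h import *
im,d=load('scene'); 
a=cv2.resize(im[190:320,170:300],None,fx=4,fy=4,interpolation=cv2.INTER_CUBIC)
b=cv2.resize(im[120:170,290:350],None,fx=4,fy=4,interpolation=cv2.INTER_CUBIC)
o=np.zeros((520,770,3),'uint8'); o[:,:520]=a; o[:200,525:765]=b
o=np.clip(o.astype(float)*2,0,255).astype('uint8')
cv2.imwrite('pics/crop1.png',o[:,:,::-1])
for n,g in(('top',(slice(195,225),slice(255,285))),('scene',(slice(218,245),slice(270,302)))):
    im,d=load(n); h=cv2.cvtColor(im,cv2.COLOR_RGB2HSV)[g]
    m=((h[...,1]>120)&(h[...,0]>12)&(h[...,0]<32)).astype('uint8')
    c,hi=cv2.findContours(m,cv2.RETR_CCOMP,cv2.CHAIN_APPROX_NONE)
    for k,q in zip(c,hi[0]):
        if q[3]>=0 and len(k)>8:
            (u,v),ax,_=cv2.fitEllipse(k); u+=g[1].start; v+=g[0].start; print(n,u,v,ax,plane(n,u,v,.065))
```

```text
top 269.26047801971436 208.0939998626709 (10.408332824707031, 11.998310089111328) [0.58405862 0.14207901 0.065     ]
scene 285.60076427459717 231.35779094696045 (8.628361701965332, 10.135528564453125) [0.58952351 0.14338013 0.065     ]
```

View pics/crop1.png

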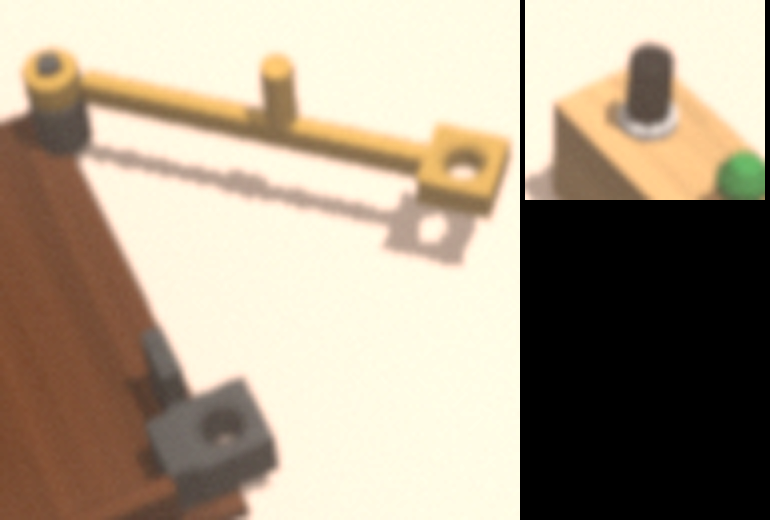

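The scene crop puts the bracket hole at (225.5,296.7), the hinge at (182.5,206.2) and the knob top at (321.4,133.2). Next I'll compare the two cameras on each point and get the row increments.

Run:
```python
from h import *
for k,t,s,z in(('knk',(269.3,208.1),(285.6,231.3),.065),('hinge',(361.5,288.5),(182.5,206.2),.068),('post',(309.8,240.5),(239.3,207.3),.105),('eye',(354.3,171.8),(225.6,296.7),.045),('knob',(173,298),(321.4,133.2),.115)):
    a=plane('top',*t,z);b=plane('scene',*s,z)
    # closest point of two rays
    o1,r1=ray('top',*t);o2,r2=ray('scene',*s)
    k2=np.linalg.lstsq(np.stack([r1,-r2],1),o2-o1,rcond=None)[0]
    print(k,a[:2].round(4),b[:2].round(4),'mean',((a+b)/2)[:2].round(4),'tri',((o1+k2[0]*r1+o2+k2[1]*r2)/2).round(4),'gap',np.linalg.norm(o1+k2[0]*r1-o2-k2[1]*r2).round(4))
```

```text
knk [0.584 0.142] [0.5894 0.1434] mean [0.5867 0.1427] tri [0.5854 0.1436 0.0599] gap 0.0032
hinge [ 0.4448 -0.0146] [ 0.4469 -0.0105] mean [ 0.4459 -0.0125] tri [ 0.4456 -0.0125  0.0678] gap 0.0045
post [0.5238 0.0746] [0.5287 0.0778] mean [0.5262 0.0762] tri [0.5249 0.0766 0.1014] gap 0.0048
eye [ 0.6527 -0.0111] [ 0.6583 -0.0081] mean [ 0.6555 -0.0096] tri [ 0.6546 -0.0096  0.0404] gap 0.0047
knob [0.4311 0.2957] [0.4281 0.3061] mean [0.4296 0.3009] tri [0.4329 0.2984 0.1208] gap 0.0084
```

```bash
python3 -m crank '[{"dp":[-0.06,-0.051,0],"delta_rot":[0,0,0],"fingers":-1},{"dp":[-0.06,-0.051,0],"delta_rot":[0,0,0],"fingers":-1},{"dp":[-0.06,-0.051,0],"delta_rot":[0,0,0],"fingers":-1},{"dp":[-0.06,-0.051,0],"delta_rot":[0,0,0],"fingers":-1},{"dp":[-0.06,-0.051,0],"delta_rot":[0,0,0],"fingers":-1},{"dp":[-0.06,-0.051,0],"delta_rot":[0,0,0],"fingers":-1},{"dp":[-0.06,-0.051,0],"delta_rot":[0,0,0],"fingers":-1},{"dp":[-0.06,-0.051,0],"delta_rot":[0,0,0],"fingers":-1},{"dp":[-0.06,-0.051,0],"delta_rot":[0,0,0],"fingers":-1},{"dp":[-0.06,-0.051,0],"delta_rot":[0,0,0],"fingers":-1},{"dp":[-0.06,-0.051,0],"delta_rot":[0,0,0],"fingers":-1},{"dp":[-0.06,-0.051,0],"delta_rot":[0,0,0],"fingers":-1}]' 30
python3 -m crank '[{"dp":[0,0,0],"delta_rot":[0,0,-0.0179],"fingers":-1},{"dp":[0,0,0],"delta_rot":[0,0,-0.0179],"fingers":-1},{"dp":[0,0,0],"delta_rot":[0,0,-0.0179],"fingers":-1},{"dp":[0,0,0],"delta_rot":[0,0,-0.0179],"fingers":-1},{"dp":[0,0,0],"delta_rot":[0,0,-0.0179],"fingers":-1},{"dp":[0,0,0],"delta_rot":[0,0,-0.0179],"fingers":-1},{"dp":[0,0,0],"delta_rot":[0,0,-0.0179],"fingers":-1},{"dp":[0,0,0],"delta_rot":[0,0,-0.0179],"fingers":-1},{"dp":[0,0,0],"delta_rot":[0,0,-0.0179],"fingers":-1},{"dp":[0,0,0],"delta_rot":[0,0,-0.0179],"fingers":-1},{"dp":[0,0,0],"delta_rot":[0,0,0],"fingers":-1},{"dp":[0,0,0],"delta_rot":[0,0,0],"fingers":-1}]'
cat >> h.py <<'E'
def go(x,y,z,yaw=None):
    """remaining shift in tool axes (units of dp) to a world target; yaw = wanted angle of tool y, deg"""
    s=manip.sense(); M=R.from_quat(s['tool_rot']).as_matrix(); p=np.array(s['tcp_pos'])
    cur=np.degrees(np.arctan2(M[1,1],M[0,1]))
    print('t',round(s['t'],2),'tcp',p.round(4),'yaw',cur.round(2),'tilt',np.degrees(np.arccos(-M[2,2])).round(2),'F',np.round(s['force'],1),'q6',s['q'][5].round(2))
    print('dp',(M.T@(np.array([x,y,z])-p)/.5).round(4),'' if yaw is None else 'rotz %.4f'%(-(yaw-cur)/360))
E
python3 -c "
from h import *
go(.498,.102,.150,137.8)"
```

```text
t: 1.1
tcp_pos: [0.4366, 0.201, 0.3037]
tool_rot: [0.144, 0.99, -0.0, -0.0]
force: [1.2, 0.1, -0.5]
finger_gap: -0.003
gripper_force: 0.0
t: 2.1
tcp_pos: [0.4359, 0.2028, 0.3037]
tool_rot: [-0.404, 0.915, 0.0, -0.0]
force: [-0.5, 0.3, 0.3]
finger_gap: -0.003
gripper_force: 0.0
t 2.1 tcp [0.4359 0.2028 0.3037] yaw 137.67 tilt 0.03 F [-0.5  0.3  0.3] q6 -2.2
dp [ 0.0653 -0.2276  0.3074] rotz -0.0004
```

```bash
python3 -m crank '[{"dp":[0.0065,-0.0228,0.0308],"delta_rot":[0,0,0],"fingers":-1},{"dp":[0.0065,-0.0228,0.0308],"delta_rot":[0,0,0],"fingers":-1},{"dp":[0.0065,-0.0228,0.0308],"delta_rot":[0,0,0],"fingers":-1},{"dp":[0.0065,-0.0228,0.0308],"delta_rot":[0,0,0],"fingers":-1},{"dp":[0.0065,-0.0228,0.0308],"delta_rot":[0,0,0],"fingers":-1},{"dp":[0.0065,-0.0228,0.0308],"delta_rot":[0,0,0],"fingers":-1},{"dp":[0.0065,-0.0228,0.0308],"delta_rot":[0,0,0],"fingers":-1},{"dp":[0.0065,-0.0228,0.0308],"delta_rot":[0,0,0],"fingers":-1},{"dp":[0.0065,-0.0228,0.0308],"delta_rot":[0,0,0],"fingers":-1},{"dp":[0.0065,-0.0228,0.0308],"delta_rot":[0,0,0],"fingers":-1},{"dp":[0,0,0],"delta_rot":[0,0,0],"fingers":-1},{"dp":[0,0,0],"delta_rot":[0,0,0],"fingers":-1}]'
python3 -c "
from h import *
go(.498,.102,.150,137.8); snap('scene'); snap('top')
a=load('scene')[0][130:330,150:350]; b=load('top')[0][130:330,210:410]
o=cv2.resize(np.hstack([a,b]),None,fx=2,fy=2); cv2.imwrite('pics/p2.png',np.clip(o[:,:,::-1]*1.7,0,255))"
```

```text
t: 3.1
tcp_pos: [0.4985, 0.1019, 0.1493]
tool_rot: [-0.404, 0.915, 0.001, -0.001]
force: [-1.0, 0.3, 0.3]
finger_gap: 0.001
gripper_force: 0.0
t 3.1 tcp [0.4985 0.1019 0.1493] yaw 137.67 tilt 0.13 F [-1.   0.3  0.3] q6 -2.42
dp [ 0.0006  0.0009 -0.0014] rotz -0.0004[ WARN:0@1.748] global loadsave.cpp:1063 imwrite_ Unsupported depth image for selected encoder is fallbacked to CV_8U.
```

View pics/p2.png

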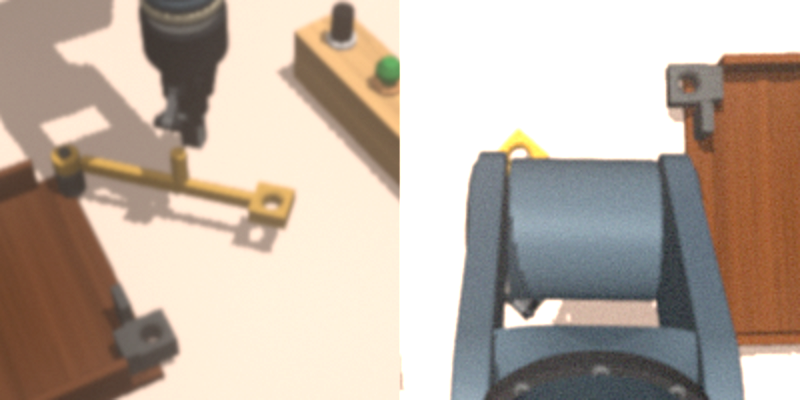

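The scene half shows the closed fingers at (190,130), beside the post at (180,165) and on its outer side. The arm blocks the top view. Now I'll push along the arc.

```bash
python3 -m crank '[{"dp":[0,-0.015,0],"delta_rot":[0,0,0],"fingers":-1},{"dp":[0,-0.015,0],"delta_rot":[0,0,0],"fingers":-1},{"dp":[-0.0045,-0.024,0],"delta_rot":[0,0,0.0159],"fingers":-1},{"dp":[-0.0045,-0.024,0],"delta_rot":[0,0,0.0159],"fingers":-1},{"dp":[-0.0045,-0.024,0],"delta_rot":[0,0,0.0159],"fingers":-1},{"dp":[-0.0045,-0.024,0],"delta_rot":[0,0,0.0159],"fingers":-1},{"dp":[-0.0045,-0.024,0],"delta_rot":[0,0,0.0159],"fingers":-1},{"dp":[-0.0045,-0.024,0],"delta_rot":[0,0,0.0159],"fingers":-1},{"dp":[-0.0045,-0.024,0],"delta_rot":[0,0,0.0159],"fingers":-1},{"dp":[0,0,0],"delta_rot":[0,0,0],"fingers":-1}]'
python3 -c "
from h import *
go(.564,-.011+.0225,.150,90.8); snap('scene'); snap('top')
a=load('scene')[0][130:330,150:350]; b=load('top')[0][130:330,210:410]
o=cv2.resize(np.hstack([a,b]),None,fx=2,fy=2).astype(float); cv2.imwrite('pics/p3.png',np.clip(o[:,:,::-1]*1.7,0,255).astype('uint8'))"
```

```text
t: 4.03
tcp_pos: [0.5674, 0.0272, 0.1508]
tool_rot: [-0.066, 0.998, -0.001, 0.002]
force: [0.7, -1.0, -0.0]
finger_gap: -0.001
gripper_force: 0.0
t 4.03 tcp [0.5674 0.0272 0.1508] yaw 97.57 tilt 0.25 F [ 0.7 -1.  -0. ] q6 -1.85
dp [ 0.0109 -0.0303  0.0017] rotz 0.0188
```

View pics/p3.png

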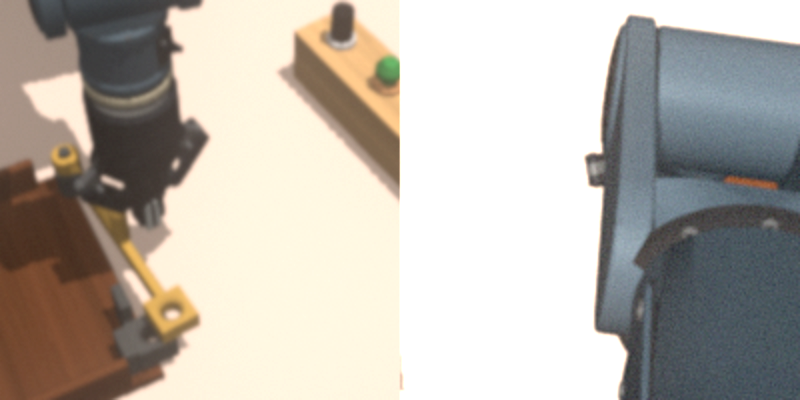

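The gate follows; its knuckle is now at scene pixel (236,285), about 0.15 rad from shut. I'll finish in small steps and watch the force.

```bash
python3 -m crank '[{"dp":[0.003,-0.01,0],"delta_rot":[0,0,0.006],"fingers":-1},{"dp":[0.003,-0.01,0],"delta_rot":[0,0,0.006],"fingers":-1},{"dp":[0.003,-0.004,0],"delta_rot":[0,0,0.006],"fingers":-1},{"dp":[0,0,0],"delta_rot":[0,0,0],"fingers":-1}]'
python3 -m crank '[{"dp":[0,-0.004,0],"delta_rot":[0,0,0],"fingers":-1},{"dp":[0,0,0],"delta_rot":[0,0,0],"fingers":-1}]'
python3 - <<'E'
from h import *
go(.564,-.011+.0225,.150,90.8)
im,d=snap('scene'); h=cv2.cvtColor(im,cv2.COLOR_RGB2HSV)
x0,y0=195,260; h=h[y0:325,x0:260]
m=((h[...,1]>130)&(h[...,0]>12)&(h[...,0]<32)&(h[...,2]>70)).astype('uint8')
n,l,st,ce=cv2.connectedComponentsWithStats(m); print(st,ce+[x0,y0])
c,hi=cv2.findContours(m,cv2.RETR_CCOMP,cv2.CHAIN_APPROX_NONE)
for k,q in zip(c,hi[0]):
    if q[3]>=0 and len(k)>8:
        (u,v),ax,_=cv2.fitEllipse(k); print(u+x0,v+y0,ax,plane('scene',u+x0,v+y0,.065))
c,A,o=cam('scene'); p=A.T@(np.array([.6583,-.0081,.065])-o); print('shut hole expected px',c['cx']-c['fx']*p[0]/p[2],c['cy']+c['fy']*p[1]/p[2])
E
```

```text
t: 4.47
tcp_pos: [0.5614, 0.0173, 0.1502]
tool_rot: [-0.012, 1.0, 0.0, -0.0]
force: [-0.8, -0.0, 0.2]
finger_gap: 0.003
gripper_force: 0.0
t: 4.63
tcp_pos: [0.5619, 0.0151, 0.1501]
tool_rot: [-0.012, 1.0, -0.0, 0.0]
force: [0.1, 0.8, -0.0]
finger_gap: -0.001
gripper_force: 0.0
t 4.63 tcp [0.5619 0.0151 0.1501] yaw 91.41 tilt 0.01 F [ 0.1  0.8 -0. ] q6 -1.77
dp [-0.0039 -0.0074  0.0002] rotz 0.0017
[[   0    0   65   65 3832]
 [  15    0   32   40  393]] [[227.16701461 292.90683716]
 [225.37150127 283.15776081]]
229.6080093383789 288.68090629577637 (9.182948112487793, 11.161269187927246) [0.65830083 0.00120087 0.065     ]
shut hole expected px 224.61974589356743 290.73844823739034
```

```bash
python3 -m crank '[{"dp":[0,-0.004,0],"delta_rot":[0,0,0],"fingers":-1},{"dp":[0,-0.004,0],"delta_rot":[0,0,0],"fingers":-1},{"dp":[0,0,0],"delta_rot":[0,0,0],"fingers":-1}]'
python3 -m crank '[{"dp":[0,-0.003,0],"delta_rot":[0,0,0],"fingers":-1},{"dp":[0,0,0],"delta_rot":[0,0,0],"fingers":-1}]'
cat >> h.py <<'E'
def hole():
    im,d=snap('scene'); x0,y0=195,260; h=cv2.cvtColor(im,cv2.COLOR_RGB2HSV)[y0:325,x0:260]
    m=((h[...,1]>130)&(h[...,0]>12)&(h[...,0]<32)&(h[...,2]>70)).astype('uint8')
    c,hi=cv2.findContours(m,cv2.RETR_CCOMP,cv2.CHAIN_APPROX_NONE)
    for k,q in zip(c,hi[0]):
        if q[3]>=0 and len(k)>8:
            (u,v),ax,_=cv2.fitEllipse(k); print('hole',u+x0,v+y0,ax,plane('scene',u+x0,v+y0,.065))
E
python3 -c "
from h import *
go(.564,.0115,.15,90.8); hole()"
```

```text
t: 4.93
tcp_pos: [0.5622, 0.0105, 0.1499]
tool_rot: [-0.011, 1.0, -0.0, 0.0]
force: [0.0, 0.3, 0.9]
finger_gap: 0.001
gripper_force: 0.0
t: 5.1
tcp_pos: [0.5622, 0.0093, 0.1499]
tool_rot: [-0.011, 1.0, 0.0, -0.0]
force: [-0.3, 0.8, 0.1]
finger_gap: 0.001
gripper_force: 0.4
t 5.1 tcp [0.5622 0.0093 0.1499] yaw 91.27 tilt 0.03 F [-0.3  0.8  0.1] q6 -1.78
dp [-0.0038  0.0043 -0.0002] rotz 0.0013
hole 224.47882270812988 290.6446952819824 (8.5304594039917, 11.422201156616211) [ 0.6580196 -0.0082479  0.065    ]
```

```bash
python3 -m crank '[{"dp":[0,-0.003,0],"delta_rot":[0,0,0],"fingers":-1},{"dp":[0,0,0],"delta_rot":[0,0,0],"fingers":-1},{"dp":[0,0,0],"delta_rot":[0,0,0],"fingers":-1}]'
python3 -c "
from h import *
go(.564,.0115,.15,90.8); hole()"
```

```text
t: 5.4
tcp_pos: [0.5622, 0.009, 0.1499]
tool_rot: [-0.011, 1.0, 0.001, 0.0]
force: [0.9, 5.6, 0.6]
finger_gap: 0.003
gripper_force: 2.8
t 5.4 tcp [0.5622 0.009  0.1499] yaw 91.25 tilt 0.12 F [0.9 5.6 0.6] q6 -1.78
dp [-0.0038  0.0049 -0.0002] rotz 0.0012
hole 224.40076446533203 290.7344493865967 (8.529169082641602, 11.206426620483398) [ 0.65812586 -0.00843629  0.065     ]
```

Force is 5.6 N with no further motion, so the gate is against its stop and its hole is where the shut position predicts. Backing off, rising and heading for the pin.

```bash
python3 -m crank '[{"dp":[0,0.02,0],"delta_rot":[0,0,0],"fingers":-1},{"dp":[0,0.04,0],"delta_rot":[0,0,0],"fingers":-1},{"dp":[0,0.04,-0.04],"delta_rot":[0,0,0],"fingers":-1},{"dp":[0.03,0.04,-0.05],"delta_rot":[0,0,0],"fingers":-0.3},{"dp":[0.03,0.05,-0.05],"delta_rot":[0,0,0],"fingers":0.3},{"dp":[0.03,0.06,-0.04],"delta_rot":[0,0,0],"fingers":0.3},{"dp":[0.03,0.06,-0.02],"delta_rot":[0,0,0],"fingers":0.3},{"dp":[0.03,0.06,0],"delta_rot":[0,0,0],"fingers":0.3},{"dp":[0.03,0.06,0],"delta_rot":[0,0,0],"fingers":0.3},{"dp":[0.03,0.06,0],"delta_rot":[0,0,0],"fingers":0.3},{"dp":[0.03,0.04,0],"delta_rot":[0,0,0],"fingers":0.3},{"dp":[0,0,0],"delta_rot":[0,0,0],"fingers":0.3}]'
python3 -c "
from h import *
go(.4296,.3009,.25,91.3)
print(manip.sense()['finger_gap'])
c,A,o=cam('scene')
im,d=snap('scene','s4.png'); it,dt=snap('top','t4.png')
a=im[60:320,180:360]; b=it[130:390,130:400]
o=cv2.resize(np.hstack([a,b]),None,fx=1.7,fy=1.7).astype(float); cv2.imwrite('pics/p4.png',np.clip(o[:,:,::-1]*1.7,0,255).astype('uint8'))"
```

```text
t: 6.45
tcp_pos: [0.4325, 0.273, 0.2499]
tool_rot: [-0.014, 1.0, 0.0, -0.001]
force: [0.3, -0.0, 0.1]
finger_gap: 0.646
gripper_force: 0.0
t 6.45 tcp [0.4325 0.273  0.2499] yaw 91.58 tilt 0.16 F [ 0.3 -0.   0.1] q6 -1.26
dp [ 0.0043  0.0559 -0.0003] rotz 0.0008
0.6464456268135852
```

View pics/p4.png

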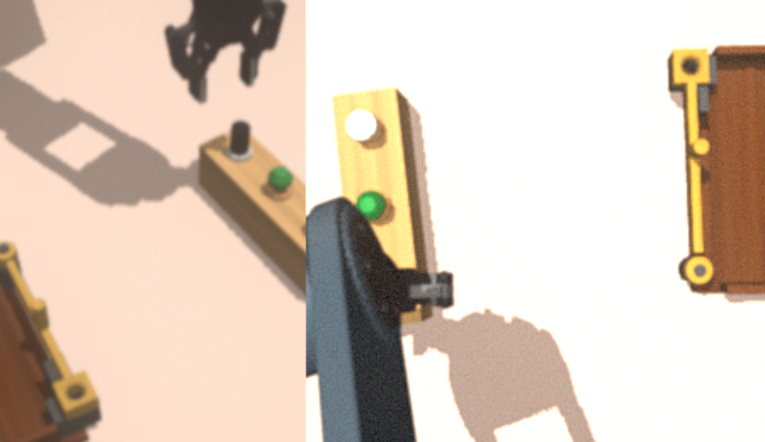

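The gate stays shut in both views, with its holes concentric at (690,65) in the right half. Next I'll measure the knob more carefully from its silhouettes, using the initial pictures for the top view.

Run:
```python
from h import *
for n,f,(x0,y0,x1,y1) in(('top','pics/top0.png',(155,280,192,315)),('scene','pics/scene0.png',(308,122,336,160))):
    im=cv2.imread(f)[y0:y1,x0:x1]; g=im.max(2); h=cv2.cvtColor(im,cv2.COLOR_BGR2HSV)
    m=(g<60).astype('uint8'); _,l,st,ce=cv2.connectedComponentsWithStats(m)
    i=1+st[1:,4].argmax(); u,v=ce[i]+[x0,y0]; print(n,st[i]+[x0,y0,0,0,0],u,v,plane(n,u,v,.095))
    w=((h[...,1]<45)&(g>85)).astype('uint8'); _,l,st,ce=cv2.connectedComponentsWithStats(w)
    print(' white',[(list(s+[x0,y0,0,0,0])) for s in st[1:] if s[4]>6])
im,d=load('top'); h=cv2.cvtColor(im,cv2.COLOR_RGB2HSV)[155:185,340:372]
m=((h[...,1]>130)&(h[...,0]>12)&(h[...,0]<32)&(h[...,2]>70)).astype('uint8')
c,hi=cv2.findContours(m,cv2.RETR_CCOMP,cv2.CHAIN_APPROX_NONE)
for k,q in zip(c,hi[0]):
    if q[3]>=0 and len(k)>8:
        (u,v),ax,_=cv2.fitEllipse(k); print('top hole',u+340,v+155,ax,plane('top',u+340,v+155,.065))
```

```text
top [164 292  18  13 180] 172.36111111111111 298.35 [0.42977419 0.30125384 0.095     ]
 white [[np.int64(171), np.int64(289), np.int64(14), np.int64(18), np.int64(84)]]
scene [316 133  10  18 155] 320.64516129032256 141.18064516129033 [0.42996887 0.30448611 0.095     ]
 white [[np.int64(315), np.int64(147), np.int64(13), np.int64(7), np.int64(33)]]
top hole 355.4868116378784 168.7526159286499 (8.957992553710938, 10.25033950805664) [ 0.65358247 -0.01002913  0.065     ]
```

Knob: top gives (0.430,0.301) and scene gives (0.430,0.3045). Aiming at (0.430,0.303).

```bash
python3 -m crank '[{"dp":[0.0016,0.03,0],"delta_rot":[0,0,0],"fingers":0.3},{"dp":[0.0016,0.03,0],"delta_rot":[0,0,0],"fingers":0.3},{"dp":[0,0,0.03],"delta_rot":[0,0,0],"fingers":0.3},{"dp":[0,0,0.03],"delta_rot":[0,0,0],"fingers":0.3},{"dp":[0,0,0.03],"delta_rot":[0,0,0],"fingers":0.3},{"dp":[0,0,0.03],"delta_rot":[0,0,0],"fingers":0.3},{"dp":[0,0,0.025],"delta_rot":[0,0,0],"fingers":0.3},{"dp":[0,0,0.02],"delta_rot":[0,0,0],"fingers":0.3},{"dp":[0,0,0],"delta_rot":[0,0,0],"fingers":0.3}]'
python3 -c "
from h import *
go(.430,.303,.153,91.3); snap('scene')
a=load('scene')[0][60:200,240:420]
cv2.imwrite('pics/p5.png',np.clip(cv2.resize(a,None,fx=4,fy=4)[:,:,::-1]*1.7,0,255).astype('uint8'))"
```

```text
t: 7.3
tcp_pos: [0.434, 0.2987, 0.1656]
tool_rot: [-0.01, 1.0, -0.001, -0.002]
force: [-1.0, 0.1, 0.2]
finger_gap: 0.647
gripper_force: 0.0
t 7.3 tcp [0.434  0.2987 0.1656] yaw 91.2 tilt 0.2 F [-1.   0.1  0.2] q6 -1.2
dp [0.0077 0.0087 0.0251] rotz -0.0003
```

View pics/p5.png

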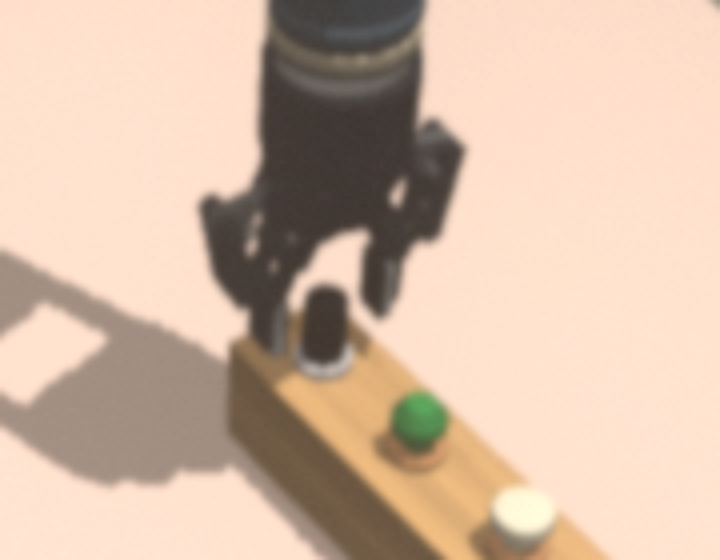

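The knob at (325,325) sits midway between the fingertips at (270,345) and (378,312). Finishing the approach and gripping.

```bash
python3 -m crank '[{"dp":[0.0038,0.0043,0.013],"delta_rot":[0,0,0],"fingers":0.3},{"dp":[0.0038,0.0043,0.012],"delta_rot":[0,0,0],"fingers":0.3},{"dp":[0,0,0],"delta_rot":[0,0,0],"fingers":0.3},{"dp":[0,0,0],"delta_rot":[0,0,0],"fingers":-1},{"dp":[0,0,0],"delta_rot":[0,0,0],"fingers":-1},{"dp":[0,0,0],"delta_rot":[0,0,0],"fingers":-1},{"dp":[0,0,0],"delta_rot":[0,0,0],"fingers":-1},{"dp":[0,0,0],"delta_rot":[0,0,0],"fingers":-1},{"dp":[0,0,0],"delta_rot":[0,0,0],"fingers":-1}]' 40
python3 -c "
from h import *
go(.430,.303,.153,91.3)"
```

```text
t: 8.1
tcp_pos: [0.4303, 0.3044, 0.1554]
tool_rot: [-0.011, 1.0, 0.0, 0.0]
force: [-0.5, 0.3, 4.3]
finger_gap: 0.265
gripper_force: 39.2
t 8.1 tcp [0.4303 0.3044 0.1554] yaw 91.29 tilt 0.05 F [-0.5  0.3  4.3] q6 -1.19
dp [ 0.0007 -0.0027  0.0047] rotz -0.0000
```

Gripped: gap 0.265 (about 23 mm), lateral force about zero. Lifting 105 mm.

```bash
python3 -m crank '[{"dp":[0,0,-0.01],"delta_rot":[0,0,0],"fingers":-1},{"dp":[0,0,-0.02],"delta_rot":[0,0,0],"fingers":-1},{"dp":[0,0,-0.03],"delta_rot":[0,0,0],"fingers":-1},{"dp":[0,0,-0.03],"delta_rot":[0,0,0],"fingers":-1},{"dp":[0,0,-0.03],"delta_rot":[0,0,0],"fingers":-1},{"dp":[0,0,-0.03],"delta_rot":[0,0,0],"fingers":-1},{"dp":[0,0,-0.03],"delta_rot":[0,0,0],"fingers":-1},{"dp":[0,0,-0.03],"delta_rot":[0,0,0],"fingers":-1},{"dp":[0,0,0],"delta_rot":[0,0,0],"fingers":-1},{"dp":[0,0,0],"delta_rot":[0,0,0],"fingers":-1}]' 60
python3 -c "
from h import *
go(.656,-.0085,.26,91.3)"
```

```text
t: 8.93
tcp_pos: [0.4303, 0.3043, 0.2609]
tool_rot: [-0.011, 1.0, 0.0, 0.001]
force: [-0.1, -0.1, -0.8]
finger_gap: 0.262
gripper_force: 58.7
t 8.93 tcp [0.4303 0.3043 0.2609] yaw 91.29 tilt 0.13 F [-0.1 -0.1 -0.8] q6 -1.19
dp [-0.4372 -0.6356  0.0022] rotz -0.0000
```

```bash
python3 -m crank '[{"dp":[-0.02,-0.03,0],"delta_rot":[0,0,0],"fingers":-1},{"dp":[-0.04,-0.058,0],"delta_rot":[0,0,0],"fingers":-1},{"dp":[-0.04,-0.058,0],"delta_rot":[0,0,0],"fingers":-1},{"dp":[-0.04,-0.058,0],"delta_rot":[0,0,0],"fingers":-1},{"dp":[-0.04,-0.058,0],"delta_rot":[0,0,0],"fingers":-1},{"dp":[-0.04,-0.058,0],"delta_rot":[0,0,0],"fingers":-1},{"dp":[-0.04,-0.058,0],"delta_rot":[0,0,0],"fingers":-1},{"dp":[-0.04,-0.058,0],"delta_rot":[0,0,0],"fingers":-1},{"dp":[-0.04,-0.058,0],"delta_rot":[0,0,0],"fingers":-1},{"dp":[-0.04,-0.058,0],"delta_rot":[0,0,0],"fingers":-1},{"dp":[-0.04,-0.058,0],"delta_rot":[0,0,0],"fingers":-1},{"dp":[-0.017,-0.026,0],"delta_rot":[0,0,0],"fingers":-1}]' 60
python3 -m crank '[{"dp":[0,0,0.02],"delta_rot":[0,0,0],"fingers":-1},{"dp":[0,0,0.02],"delta_rot":[0,0,0],"fingers":-1},{"dp":[0,0,0],"delta_rot":[0,0,0],"fingers":-1},{"dp":[0,0,0],"delta_rot":[0,0,0],"fingers":-1}]' 60
python3 -c "
from h import *
go(.656,-.0085,.24,91.3); snap('scene');snap('top')
a=load('scene')[0][200:330,160:290];b=load('top')[0][110:240,300:430]
cv2.imwrite('pics/p6.png',np.clip(cv2.resize(np.hstack([a,b]),None,fx=3,fy=3,interpolation=cv2.INTER_CUBIC)[:,:,::-1]*2.0,0,255).astype('uint8'))"
```

```text
t: 9.93
tcp_pos: [0.6578, -0.0129, 0.2584]
tool_rot: [-0.01, 1.0, -0.001, 0.0]
force: [0.7, -0.4, -0.3]
finger_gap: 0.262
gripper_force: 58.8
t: 10.27
tcp_pos: [0.6536, -0.007, 0.2378]
tool_rot: [-0.012, 1.0, 0.001, -0.003]
force: [0.3, 0.6, -0.7]
finger_gap: 0.263
gripper_force: 58.8
t 10.27 tcp [ 0.6536 -0.007   0.2378] yaw 91.38 tilt 0.33 F [ 0.3  0.6 -0.7] q6 -1.78
dp [-0.0048 -0.0031 -0.0044] rotz 0.0002
```

View pics/p6.png

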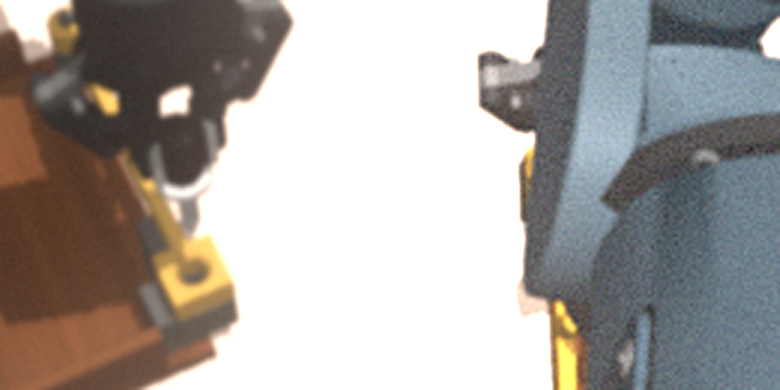

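The left half shows the pin tip at about (188,232) crop, scene pixel (222.7,277.3), above the gate hole at (225,290.7). The top view is blocked. I'll compare tip and hole in that same camera numerically.

Run:
```python
from h import *
s=manip.sense(); p=np.array(s['tcp_pos']); M=R.from_quat(s['tool_rot']).as_matrix(); print(p,s['qd'].round(3))
c,A,o=cam('scene')
def pr(P): q=A.T@(np.array(P)-o); return (c['cx']-c['fx']*q[0]/q[2],c['cy']+c['fy']*q[1]/q[2])
for dz in(.0854,.0904,.1174,.1374): print(dz,np.round(pr(p+M[:,2]*dz),1))
print('tip at z',(p+M[:,2]*.1374),plane('scene',222.7,277,.1004))
im,d=load('scene')
g=im[262:284,212:236].astype(int); print((g[...,0]-g[...,2])[::1]); print(g.sum(2)//3)
```

```text
[ 0.65483256 -0.00722667  0.2396219 ] [-0.003 -0.013 -0.019 -0.003 -0.003 -0.   ]
0.0854 [219.4 259.6]
0.0904 [219.7 261.3]
0.1174 [221.2 270.6]
0.1374 [222.4 277.2]
tip at z [ 0.65463903 -0.00716707  0.10222205] [ 0.65339899 -0.00621415  0.1004    ]
[[26 11  8 10  9  9  9  9  8  8  9 10 10 11 11 11 13 20 27 31 33 33 33 34]
 [30 14 10 10 10 10 10 10  9 10 11 11 11 11 10 12 17 24 30 33 33 33 34 34]
 [38 22 12 11  9 10 11 11 10 11 10 11 11 10 13 18 25 30 32 33 33 33 33 34]
 [44 33 22 15 13 11 10 10 10 10 10  9  9 13 19 26 30 32 33 33 33 33 33 33]
 [48 44 35 25 20 16 14 11  9  9  8  8  9 15 25 30 32 33 33 33 33 34 34 33]
 [49 47 42 33 27 26 22 17 12  8  9  8 10 17 26 32 33 33 34 33 33 33 33 34]
 [49 49 46 39 31 30 27 21 12  9  7  8 10 16 26 31 33 34 33 32 33 32 33 33]
 [49 50 48 43 36 31 29 22 13  8  7  7  9 15 24 31 33 33 33 33 33 34 33 33]
 [46 49 49 47 39 33 30 23 15  9  8  8  8 13 22 31 32 33 33 34 33 33 34 32]
 [43 48 49 48 43 36 31 26 17  9  9  9  9 12 21 30 32 33 33 34 33 33 33 34]
 [39 46 49 49 46 40 33 28 18 10  8  8  8 12 20 29 32 33 33 33 34 33 34 34]
 [33 43 48 49 49 44 35 2
[... 2324 characters left out ...]
47  53  60  66  67  68  68  70  76  80  84  99 123 139 142 139 140
  143 147 149 150 149 150]
 [ 44  45  49  55  64  67  67  67  71  77  83  91 107 126 133 131 127 127
  135 144 148 150 149 149]
 [ 43  45  47  53  60  65  68  68  73  81  87  94 105 118 121 118 113 114
  125 140 147 149 149 150]
 [ 43  43  45  50  58  64  67  69  76  86  91  98 104 108 108 107 107 107
  117 133 145 148 149 151]
 [ 42  42  44  48  54  62  65  68  75  86  95 100 103 104 104 104 104 105
  110 125 140 148 149 150]
 [ 42  43  46  48  54  61  65  68  74  87  98 101 101 102 102 103 104 105
  107 118 133 146 148 150]
 [ 45  47  49  53  58  61  64  67  74  87  96  98 100  99  99 101 103 105
  106 112 126 141 148 150]]
```

Run:
```python
from h import *
for u,v in((223,276.2),(223,277),(222.8,272)):print(plane('scene',u,v,.1022 if v>275 else .1174-.0))
s=manip.sense();print(s['tcp_pos'])
c,A,o=cam('scene')
def pr(P): q=A.T@(np.array(P)-o); return np.array((c['cx']-c['fx']*q[0]/q[2],c['cy']+c['fy']*q[1]/q[2]))
b=pr([.655,-.007,.102]); print((pr([.665,-.007,.102])-b)/10,(pr([.655,.003,.102])-b)/10,(pr([.655,-.007,.112])-b)/10)
```

```text
[ 0.65329683 -0.00545438  0.1022    ]
[ 0.65476284 -0.00604805  0.1022    ]
[ 0.65522122 -0.00510713  0.1174    ]
[ 0.65483256 -0.00722667  0.2396219 ]
[0.22560661 0.45895878] [ 0.55264046 -0.22372402] [-0.05493897 -0.32704983]
```

Relative to the hole, the pin needs about +3 to 4 mm in x and −2.5 mm in y. I'll correct, go down to the countersink and read the forces.

```bash
python3 -m crank '[{"dp":[-0.0065,-0.0048,0.01],"delta_rot":[0,0,0],"fingers":-1},{"dp":[0,0,0.02],"delta_rot":[0,0,0],"fingers":-1},{"dp":[0,0,0.02],"delta_rot":[0,0,0],"fingers":-1},{"dp":[0,0,0.01],"delta_rot":[0,0,0],"fingers":-1},{"dp":[0,0,0],"delta_rot":[0,0,0],"fingers":-1},{"dp":[0,0,0],"delta_rot":[0,0,0],"fingers":-1},{"dp":[0,0,0],"delta_rot":[0,0,0],"fingers":-1}]' 60
python3 -c "
from h import *
go(.658,-.0095,.1504,91.3); snap('scene')
a=load('scene')[0][230:320,180:270]
cv2.imwrite('pics/p7.png',np.clip(cv2.resize(a,None,fx=6,fy=6,interpolation=cv2.INTER_CUBIC)[:,:,::-1].astype(float)*1.6,0,255).astype('uint8'))"
```

```text
t: 10.95
tcp_pos: [0.6591, -0.0112, 0.2099]
tool_rot: [-0.011, 1.0, -0.0, 0.0]
force: [0.1, 0.4, -0.5]
finger_gap: 0.267
gripper_force: 58.8
t 10.95 tcp [ 0.6591 -0.0112  0.2099] yaw 91.28 tilt 0.01 F [ 0.1  0.4 -0.5] q6 -1.78
dp [0.0022 0.0034 0.119 ] rotz -0.0000
```

View pics/p7.png

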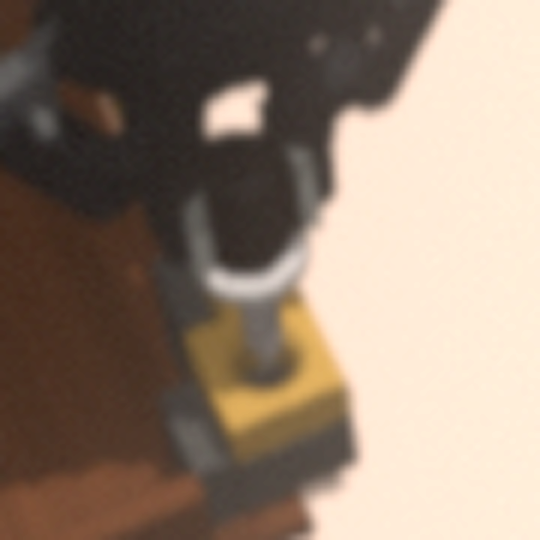

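The pin tip at crop (265,375) is over the dark hole centred at (266,364). Allowing for its 7 mm height, it sits slightly too far in +x and −y. I'll correct −3 mm in x and +2 mm in y, which matches the two-camera mean, and enter slowly.

```bash
python3 -m crank '[{"dp":[0.0055,0.004,0],"delta_rot":[0,0,0],"fingers":-1},{"dp":[0,0,0.008],"delta_rot":[0,0,0],"fingers":-1},{"dp":[0,0,0.008],"delta_rot":[0,0,0],"fingers":-1},{"dp":[0,0,0.008],"delta_rot":[0,0,0],"fingers":-1},{"dp":[0,0,0.008],"delta_rot":[0,0,0],"fingers":-1},{"dp":[0,0,0],"delta_rot":[0,0,0],"fingers":-1},{"dp":[0,0,0],"delta_rot":[0,0,0],"fingers":-1}]' 60
python3 -c "
from h import *
go(.6563,-.0092,.1504,91.3)"
```

```text
t: 11.58
tcp_pos: [0.656, -0.0091, 0.1933]
tool_rot: [-0.011, 1.0, 0.0, -0.001]
force: [0.6, 0.2, -0.9]
finger_gap: 0.263
gripper_force: 58.8
t 11.58 tcp [ 0.656  -0.0091  0.1933] yaw 91.29 tilt 0.06 F [ 0.6  0.2 -0.9] q6 -1.78
dp [-0.0007 -0.0002  0.0859] rotz -0.0000
```

```bash
python3 -m crank '[{"dp":[0,0,0.008],"delta_rot":[0,0,0],"fingers":-1},{"dp":[0,0,0.008],"delta_rot":[0,0,0],"fingers":-1},{"dp":[0,0,0.008],"delta_rot":[0,0,0],"fingers":-1},{"dp":[0,0,0.008],"delta_rot":[0,0,0],"fingers":-1},{"dp":[0,0,0],"delta_rot":[0,0,0],"fingers":-1},{"dp":[0,0,0],"delta_rot":[0,0,0],"fingers":-1}]' 60
```

```text
t: 12.08
tcp_pos: [0.656, -0.0091, 0.1774]
tool_rot: [-0.011, 1.0, 0.0, -0.0]
force: [-0.0, -0.3, 0.0]
finger_gap: 0.265
gripper_force: 58.8
```

```bash
python3 -m crank '[{"dp":[0,0,0.01],"delta_rot":[0,0,0],"fingers":-1},{"dp":[0,0,0.01],"delta_rot":[0,0,0],"fingers":-1},{"dp":[0,0,0.01],"delta_rot":[0,0,0],"fingers":-1},{"dp":[0,0,0.01],"delta_rot":[0,0,0],"fingers":-1},{"dp":[0,0,0],"delta_rot":[0,0,0],"fingers":-1},{"dp":[0,0,0],"delta_rot":[0,0,0],"fingers":-1}]' 60
python3 -m crank '[{"dp":[0,0,0.005],"delta_rot":[0,0,0],"fingers":-1},{"dp":[0,0,0.005],"delta_rot":[0,0,0],"fingers":-1},{"dp":[0,0,0],"delta_rot":[0,0,0],"fingers":-1},{"dp":[0,0,0],"delta_rot":[0,0,0],"fingers":-1}]' 60
```

```text
t: 12.58
tcp_pos: [0.6559, -0.0091, 0.1572]
tool_rot: [-0.011, 1.0, 0.0, -0.001]
force: [-0.5, 0.6, -0.7]
finger_gap: 0.259
gripper_force: 58.8
t: 12.92
tcp_pos: [0.6561, -0.0092, 0.1528]
tool_rot: [-0.011, 1.0, 0.0, -0.0]
force: [1.1, -0.4, -0.7]
finger_gap: 0.262
gripper_force: 58.8
```

Still no side load, with about 2 mm left. I'll lower to contact.

```bash
python3 -m crank '[{"dp":[0,0,0.003],"delta_rot":[0,0,0],"fingers":-1},{"dp":[0,0,0.002],"delta_rot":[0,0,0],"fingers":-1},{"dp":[0,0,0],"delta_rot":[0,0,0],"fingers":-1},{"dp":[0,0,0],"delta_rot":[0,0,0],"fingers":-1}]' 60
```

```text
t: 13.25
tcp_pos: [0.6562, -0.0092, 0.1505]
tool_rot: [-0.011, 1.0, -0.0, 0.0]
force: [-0.0, 0.2, -0.4]
finger_gap: 0.264
gripper_force: 58.8
```

```bash
python3 -m crank '[{"dp":[0,0,0.002],"delta_rot":[0,0,0],"fingers":-1},{"dp":[0,0,0.001],"delta_rot":[0,0,0],"fingers":-1},{"dp":[0,0,0],"delta_rot":[0,0,0],"fingers":-1},{"dp":[0,0,0],"delta_rot":[0,0,0],"fingers":-1}]' 60
```

```text
t: 13.58
tcp_pos: [0.6563, -0.0092, 0.1504]
tool_rot: [-0.011, 1.0, -0.0, 0.0]
force: [-2.8, 0.6, 6.5]
finger_gap: 0.263
gripper_force: 59.2
```

Collar contact is at exactly the predicted height (0.1504 m) with 6.5 N. Releasing and rising straight up.

```bash
python3 -m crank '[{"dp":[0,0,0],"delta_rot":[0,0,0],"fingers":0.1},{"dp":[0,0,0],"delta_rot":[0,0,0],"fingers":0.1},{"dp":[0,0,0],"delta_rot":[0,0,0],"fingers":0.1},{"dp":[0,0,0],"delta_rot":[0,0,0],"fingers":0.1},{"dp":[0,0,0],"delta_rot":[0,0,0],"fingers":0.1},{"dp":[0,0,-0.01],"delta_rot":[0,0,0],"fingers":0.1},{"dp":[0,0,-0.03],"delta_rot":[0,0,0],"fingers":0.1},{"dp":[0,0,-0.05],"delta_rot":[0,0,0],"fingers":0.1},{"dp":[0,0,-0.05],"delta_rot":[0,0,0],"fingers":0.1},{"dp":[0,0,-0.05],"delta_rot":[0,0,0],"fingers":0.1},{"dp":[0,0,-0.05],"delta_rot":[0,0,0],"fingers":0.1},{"dp":[0,0,0],"delta_rot":[0,0,0],"fingers":0.1}]'
python3 - <<'E'
from h import *
im,d=snap('scene','s8.png'); c,A,o=cam('scene')
def pr(P): q=A.T@(np.array(P)-o); return np.array((c['cx']-c['fx']*q[0]/q[2],c['cy']+c['fy']*q[1]/q[2]))
print('expected knob mid/top/hole px',pr([.6581,-.0083,.09]),pr([.6581,-.0083,.11]),pr([.6581,-.0083,.065]))
g=im[255:310,200:250].max(2); m=(g<45).astype('uint8'); n,l,st,ce=cv2.connectedComponentsWithStats(m)
for s,e in zip(st[1:],ce[1:]):
    if s[4]>15: print(s+[200,255,0,0,0],e+[200,255],plane('scene',*(e+[200,255]),.09))
h=cv2.cvtColor(im,cv2.COLOR_RGB2HSV)[255:320,195:260]
y=(h[...,1]>130)&(h[...,0]>12)&(h[...,0]<32)&(h[...,2]>70); v,u=np.nonzero(y); print('brass bbox',u.min()+195,u.max()+195,v.min()+255,v.max()+255)
E
```

```text
t: 14.58
tcp_pos: [0.6589, -0.0096, 0.2752]
tool_rot: [-0.011, 1.0, -0.001, 0.006]
force: [1.2, 0.4, 0.5]
finger_gap: 0.552
gripper_force: 0.0
expected knob mid/top/hole px [223.15920691 282.93782366] [222.07054636 276.48939184] [224.46840162 290.69253918]
[218 280   9  11  63] [221.96825397 285.20634921] [ 0.66134946 -0.01177611  0.09      ]
brass bbox 204 235 255 302
```

No views are left, so I'll check numerically. First I'll move the arm out of the top camera's way.

```bash
python3 -m crank '[{"dp":[0,0.03,0],"delta_rot":[0,0,0],"fingers":0.1},{"dp":[0,0.06,0],"delta_rot":[0,0,0],"fingers":0.1},{"dp":[0.02,0.06,0],"delta_rot":[0,0,0],"fingers":0.1},{"dp":[0.02,0.06,0],"delta_rot":[0,0,0],"fingers":0.1},{"dp":[0.02,0.06,0],"delta_rot":[0,0,0],"fingers":0.1},{"dp":[0.02,0.06,0],"delta_rot":[0,0,0],"fingers":0.1},{"dp":[0.02,0.06,0],"delta_rot":[0,0,0],"fingers":0.1},{"dp":[0.02,0.06,0],"delta_rot":[0,0,0],"fingers":0.1},{"dp":[0.02,0.06,0],"delta_rot":[0,0,0],"fingers":0.1},{"dp":[0,0.03,0],"delta_rot":[0,0,0],"fingers":0.1},{"dp":[0,0,0],"delta_rot":[0,0,0],"fingers":0.1},{"dp":[0,0,0],"delta_rot":[0,0,0],"fingers":0.1}]'
python3 - <<'E'
from h import *
for n,w in(('scene',(205,262,242,306)),('top',(335,140,375,190))):
    im,d=snap(n); X=cloud(n,d); x0,y0,x1,y1=w; S=np.s_[y0:y1,x0:x1]
    P=X[S]; h=cv2.cvtColor(im,cv2.COLOR_RGB2HSV)[S]; k=(P[...,2]>.078)&(P[...,2]<.13)&(d[S]>0)&(h[...,2]<90)
    n_,l,st,ce=cv2.connectedComponentsWithStats(k.astype('uint8')); i=1+st[1:,4].argmax(); e=ce[i]+[x0,y0]; q=P[l==i]
    print(n,'knob px',e,st[i]+[x0,y0,0,0,0],'at z.09',plane(n,*e,.09).round(4),'z',np.percentile(q[:,2],[1,50,99]).round(4))
    for a,b in((.08,.09),(.09,.1),(.1,.106),(.106,.12)):
        r=q[(q[:,2]>a)&(q[:,2]<b)]; print('  ',a,len(r),np.median(r,0).round(4) if len(r) else '')
im,d=load('top'); X=cloud('top',d); h=cv2.cvtColor(im,cv2.COLOR_RGB2HSV)
m=(h[...,0]>12)&(h[...,0]<32)&(h[...,1]>130)&(X[...,2]>.05)&(X[...,2]<.072)&(d>0)&(X[...,1]<.06)
p=X[m]; r=p[(p[:,0]>.48)&(p[:,0]<.62)]; print('rail angle vs x',np.polyfit(r[:,0],r[:,1],1),len(r),'shut ~',(-.0092+.0125)/.21)
E
```

```text
t: 15.63
tcp_pos: [0.5795, 0.26, 0.2676]
tool_rot: [-0.012, 1.0, -0.001, -0.001]
force: [0.2, 0.3, -0.0]
finger_gap: 0.553
gripper_force: 0.0
scene knob px [223.46  280.932] [216 271  16  22 250] at z.09 [ 0.6546 -0.0064  0.09  ] z [0.0781 0.108  0.1143]
   0.08 37 [ 0.6666 -0.01    0.0855]
   0.09 47 [ 0.666  -0.0098  0.0956]
   0.1 23 [ 0.6668 -0.0114  0.1032]
   0.106 133 [ 0.6594 -0.0075  0.1111]
top knob px [357.61666667 163.69444444] [350 156  16  16 180] at z.09 [ 0.6564 -0.0097  0.09  ] z [0.0791 0.1093 0.1132]
   0.08 14 [ 0.6474 -0.003   0.0843]
   0.09 23 [ 0.6469 -0.0037  0.0937]
   0.1 16 [ 0.6468 -0.0037  0.1034]
   0.106 122 [ 0.6546 -0.0085  0.1101]
rail angle vs x [ 0.07076473 -0.05445507] 503 shut ~ 0.01571428571428572
```

Knob is upright at the right place and height: top view (0.656,−0.010) against hole (0.654–0.658,−0.009), top at z≈0.111. For the gate, I'll compare the rail's pixels with the earlier picture taken against the stop.

Run:
```python
from h import *
now=load('top')[0]; old=cv2.imread('pics/t4.png')[:,:,::-1]
for im in(old,now):
    h=cv2.cvtColor(np.ascontiguousarray(im),cv2.COLOR_RGB2HSV)
    m=(h[...,0]>12)&(h[...,0]<32)&(h[...,1]>150)&(h[...,2]>90)
    out=[]
    for a,b in((176,186),(190,205),(240,255),(262,276),(281,297)):
        v,u=np.nonzero(m[a:b,335:380]); out.append((round(u.mean()+335,2),len(u)))
    print(out)
```

```text
[(np.float64(356.3), 105), (np.float64(357.4), 101), (np.float64(359.7), 111), (np.float64(360.33), 102), (np.float64(360.95), 172)]
[(np.float64(356.45), 94), (np.float64(358.69), 108), (np.float64(360.48), 122), (np.float64(361.44), 114), (np.float64(361.38), 184)]
```

The rail hasn't rotated outwards since it was pushed against its stop, and the pin is seated and free. Handing in.

```bash
python3 -c "
from station import manip
print(manip.sign_off())"
```

```text
the job is handed in; nothing more can be done
None
```

The gate is shut against its stop, the black-knobbed pin is fully home through both holes and released, and the job was handed in at about 16 s; the sign-off gave no verdict, so success rests on my own final camera checks.

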